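# Set the locking stop of a printing board against its block

## Task

Set the printing board's locking stop for the next flower print: pinch its lock tab against the upright fin and, keeping it squeezed all the while, slide the stop along the rail until its bar is right up against the wooden printing block. Then let go so that the stop locks there. Do not shove the block along the board.

Things in the scene. Friction and masses are not known exactly. Their poses are not given: they have to be found in the camera images.
- stop_grip (a point): Pinch point on the stop, 74 mm above the table. x: across the rail, away from the robot; y: along the rail towards the block; z up. Plates to pinch along x, 36 mm long, tops 92 mm above the table: fin, outer face at x = +14 mm; lock tab, outer face there at x = -27 mm (-18 pressed). Saddle top 46 mm above the table: keep fingertips above it. The bar's face to the block is at y = +9 mm.
- stop (a joint): The stop: grey plastic saddle, 62 x 60 mm, on the aluminium rail at the robot's side of a plywood board, with an 18 mm thick aluminium bar across the board. Metres along +y of stop_grip, 0 = right-hand end, up to 0.26. Slides with 1 to 2 N when the tab is squeezed, else braked to over 20 N. The pencil rest at the rail's other end has no tab and no part in this.
- lock_tab (a joint): Lock tab: sprung plate on the stop's robot side, leaning outward when released (-0.06 to 0 rad, locked); 0.2 rad = fully pressed, upright; keep it over 0.08 rad while sliding. 6 N starts it, 11 N presses it fully; it springs back when let go. The fin does not give: centre the fingers on stop_grip (2 mm nearer the fin than the squeezed plates' middle) so the tab goes fully in.
- block: Loose wooden printing block, leaf carved on top, 120 mm (x, across the board) by 100 mm (y, along the rail) by 30 mm high, 0.35 kg, on the 18 mm thick board in the bar's way. Origin: centre of its underside; its face to the bar is 50 mm from there towards -y. Axes parallel to stop_grip's within 2 degrees. When the bar touches it, its origin is 59 mm from stop_grip along y.
Mind the look-alikes: they are no part of the job. Of the things shaped like the block, the wooden one is meant.

How it is judged (in metres and radians):
On the way, in this order (a step that is already met when the one before it is completed fails the run):
1. the lock tab is squeezed while the stop is still away from the block (value of joint lock_tab above 0.08 rad and y of block in the frame of stop_grip above 0.089 m), for 0.2 s.
2. with the tab still squeezed, the bar comes to within 12 mm of the block (value of joint lock_tab above 0.08 rad and y of block in the frame of stop_grip below 0.071 m).
At the end, for the whole second after the job is handed in: The stop's bar stands within 12 mm of the block, the block lies within 20 mm of where it was, the lock tab has sprung back (under 0.04 rad) and stop and block are at rest (y of block in the frame of stop_grip below 0.071 m and distance of block from where it was at the start of the episode below 0.02 m and value of joint lock_tab below 0.04 rad and velocity of joint stop between -0.005 and 0.005 m/s and linear speed of block below 0.01 m/s); the robot touches nothing.
It fails at once if the stop is forced along the rail (faster than 30 mm/s) without the lock tab squeezed (value of joint lock_tab below 0.04 rad and (velocity of joint stop above 0.03 m/s or velocity of joint stop below -0.03 m/s)).
It fails at once if the block is shoved more than 20 mm or tipped (distance of block from where it was at the start of the episode above 0.02 m or angle between block's own z axis and vertical above 0.3 rad).
It also fails if it takes over 38 s, if anything falls off the work surface, if the arm or the gripper's body presses on something with over 40 N, if the wrist force passes 120 N, or if a joint passes its speed limit or range.

## Robot

A 6-joint arm with a two-finger parallel gripper is mounted at the origin on the work surface. World frame = base frame: x ahead of the robot, y to its left, z up, the work surface at z = 0. Lengths are in mm, angles in rad, forces in N, time in s.
With the tool pointing down it reaches from about 275 to 1000 mm from the base axis. Payload 8.4 kg.
Tool frame: the origin (TCP) lies between the finger pads; the fingertips stand 22 mm ahead of it and the grasp point (between the pads) lies 3 mm ahead of it (r.nose_length is the distance from the TCP to the fingertips, in mm); z points along the fingers, y is the direction in which the jaws open and shut (so a half turn about z gives the same grasp; the last joint's range is limited). The gripper opens to 85 mm and grips with 20 to 120 N. Pads are 22 mm wide; open, the fingers measure 114 mm over their backs; the gripper's body (76 mm by 85 mm) begins 54 mm behind the grasp point. The pads swing forward as they close: fully open they stand 13 mm farther back than shut.
Start: joints at [1.241, 0.353, 1.633, -0, 1.155, -0.002], TCP at [201.224, 591.724, 253.281] pointing down, gripper open.
Joint ranges: [-2.63, 2.63], [-0.92, 2.1], [0.06, 2.66], [-1.3, 4.44], [0, 2.69], [-3.02, 3.02]. Speed limits (rad/s): [2.22, 2.22, 2.79, 3.14, 3.14, 3.14].

## Interface

Orientations are given as [roll, pitch, yaw] about the fixed x, y, z axes, in that order (R = Rz(yaw) Ry(pitch) Rx(roll)).
In Python, from rig import r, viewer, order gives the robot as it stands.
- The arm moves only by the shell command python3 -m inch 'ROWS' [FORCE]. ROWS is JSON, a list of rows, each a list of 7 numbers: the opening, from 0 (shut) to 1 (fully open), then the shift along the tool's x, y, z in mm, then the turn, a rotation vector about the tool's x, y, z in degrees. A call has 1 to 8 rows; each row shifts and turns the pose as measured when the row begins, along the tool's axes as they then stand; what a row does not reach is not made up. A row lasts 1/10 s, in which the tool goes at most 50 mm and 8.59 degrees, less where a joint would pass 70% of its speed; a pose out of reach is approached as far as the arm can. A call is refused whole if a number of a shift passes 50 or a number of a turn 8.59, either way. A call with a gripper value outside its range is refused whole. The fingers move at their own pace and stop on an object; FORCE is the grip in N (left out, the last holds). Time passes only in rows, so rows that do not move let the fingers close. It gives the time, the measured TCP pose, the force and the opening at its end, in the units of the state.
- r.sense(): the state, without advancing time (a new reading comes with each control period).
- viewer.grab_frame(name): name is "side" or "top"; returns the picture (480x640x3 uint8, red, green, blue); there is no depth.
- viewer.camera_params(name): a dict with "intrinsics" (3x3 intrinsics, pixels), "distortion" ([k1, k2, p1, p2, k3] as OpenCV has them; the pictures are not rectified), "pose" (4x4, takes a point from camera to world coordinates). Camera axes: x right, y up, looking along -z (the intrinsics and any distortion apply to the point x, -y, -z); pixel columns grow to the right and rows downward; lengths in mm; the calibration is good to about 2 mm. A picture is of the moment at which its call begins. camera_params takes no time and is no camera call.
- order.sign_off(): hands the job in, once; it reports no verdict.
The state is a dict: "clock": time; "qpos": joint angles; "qvel": joint speeds; "joint_efforts": joint torques, N m; "eef_pos": TCP position; "tcp_rot": TCP orientation; "contact_force": force on the tool from outside, world axes, zero at the start; "wrist_torque": the same for the moment, N m; "opening": opening from 0.0 (shut) to 1.0 (fully open).
Only numpy, scipy, OpenCV 4.12 (cv2) and the standard library are available. Lean on these libraries where they do the work, as an engineer would, in place of code of your own. Each camera call takes 0.05 s, during which the arm holds its last target.

## Working session

There is one attempt and no reset: what is moved stays moved. The work goes in short steps, Python scripts to look and compute and a shell command to move; the robot and the scene stay as the last step left them, time stands still between calls to the robot, and variables do not carry over. Pictures are saved under pics/ and viewed, and the job is handed in when it is done.

```bash
mkdir -p pics; ls; cat > h.py <<'E'
import numpy as np,cv2
from rig import r,viewer,order
def save(name,f,crop=None,s=1):
    im=viewer.grab_frame(name)
    if crop: 
        a,b,c,d=crop; im=im[b:d,a:c]
    im=cv2.resize(im,None,fx=s,fy=s,interpolation=cv2.INTER_CUBIC)
    cv2.imwrite('pics/'+f,im[:,:,::-1])
def ray(name,uv):
    p=viewer.camera_params(name);K=np.array(p['intrinsics']);D=np.array(p['distortion'],float);T=np.array(p['pose'])
    q=cv2.undistortPoints(np.array([[uv]],float),K,D)[0,0]
    d=T[:3,:3]@np.array([q[0],-q[1],-1]);return T[:3,3],d
def atz(name,uv,z):
    o,d=ray(name,uv);return o+d*(z-o[2])/d[2]
def proj(name,P):
    p=viewer.camera_params(name);K=np.array(p['intrinsics']);D=np.array(p['distortion'],float);T=np.array(p['pose'])
    c=T[:3,:3].T@(np.array(P,float)-T[:3,3]);c=c*[1,-1,-1]
    return cv2.projectPoints(c.reshape(1,1,3),np.zeros(3),np.zeros(3),K,D)[0][0,0]
E
python3 - <<'E'
from h import *
save('top','t0.png');save('side','s0.png')
s=r.sense();print(s['clock'],s['eef_pos'],s['tcp_rot'],r.nose_length)
for n in('top','side'):
    print(viewer.camera_params(n))
E
```

```text
pics
0.1 [201.08103891 591.34397458 252.64620906] [-3.14034128e+00 -1.61553132e-05  2.81381256e+00] 22.0
{'intrinsics': array([[510.09118938,   0.        , 310.2016712 ],
       [  0.        , 510.09118938, 237.60087249],
       [  0.        ,   0.        ,   1.        ]]), 'distortion': array([-0.12490368,  0.        ,  0.        ,  0.        ,  0.        ]), 'pose': array([[ 1.55540030e-01,  9.66571898e-01, -2.03828519e-01,
         3.02335557e+02],
       [-9.87819928e-01,  1.53103997e-01, -2.77660887e-02,
         8.27442804e+00],
       [ 4.36903989e-03,  2.05664612e-01,  9.78612783e-01,
         8.84428616e+02],
       [ 0.00000000e+00,  0.00000000e+00,  0.00000000e+00,
         1.00000000e+00]])}
{'intrinsics': array([[567.0256959 ,   0.        , 308.65478819],
       [  0.        , 567.0256959 , 243.94963134],
       [  0.        ,   0.        ,   1.        ]]), 'distortion': array([-0.00467664,  0.        ,  0.        ,  0.        ,  0.        ]), 'pose': array([[ 9.70528739e-01,  1.09509140e-01, -2.14666520e-01,
         2.73239018e+02],
       [-2.40134798e-01,  5.14251326e-01, -8.23335200e-01,
        -7.44767423e+02],
       [ 2.02298128e-02,  8.50619375e-01,  5.25392647e-01,
         5.58843940e+02],
       [ 0.00000000e+00,  0.00000000e+00,  0.00000000e+00,
         1.00000000e+00]])}
```

View pics/t0.png

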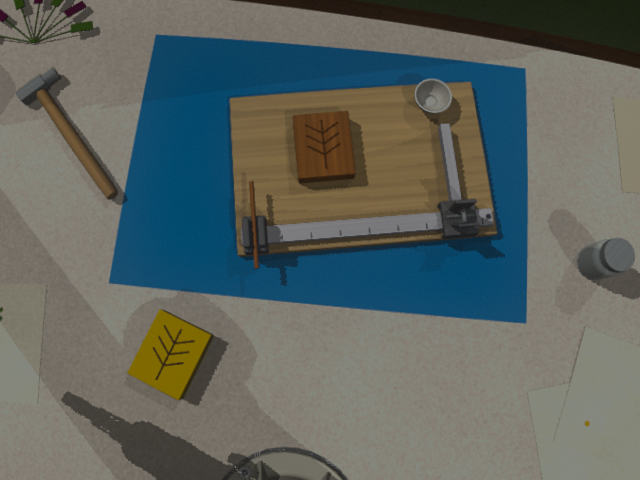

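View pics/s0.png

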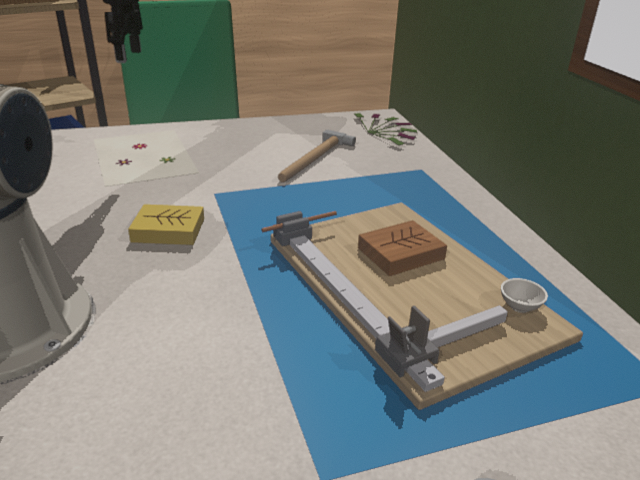

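Top: the stop is at about (460,217), with its bar running up to (445,125) and a bowl beyond the bar end at (433,97). Candidates:
- **Block:** wooden at (325,146), or yellow at (170,355), which is the look-alike. I choose the wooden one.
- **Stop:** the saddle with plates at (460,217), or the pencil rest at (255,235), which has no tab. I choose the first.

Next I'll take close crops to check.

```bash
python3 - <<'E'
from h import *
im=viewer.grab_frame('top');im2=viewer.grab_frame('side')
def c(im,a,b,c_,d,s,f): cv2.imwrite('pics/'+f,cv2.resize(im[b:d,a:c_],None,fx=s,fy=s,interpolation=cv2.INTER_CUBIC)[:,:,::-1])
c(im,420,180,510,250,8,'t1.png');c(im,280,95,370,195,6,'t2.png');c(im2,360,290,460,390,6,'s1.png');c(im2,350,210,460,290,7,'s2.png')
E
```

```text
(no output)
```

View pics/t1.png

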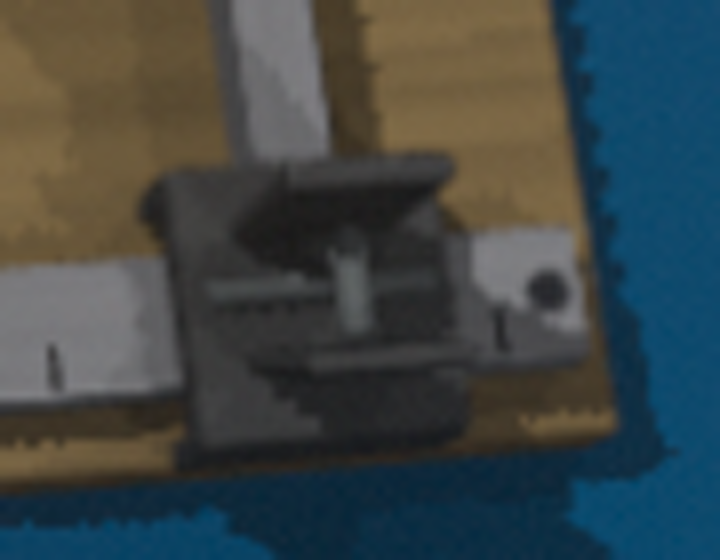

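View pics/t2.png

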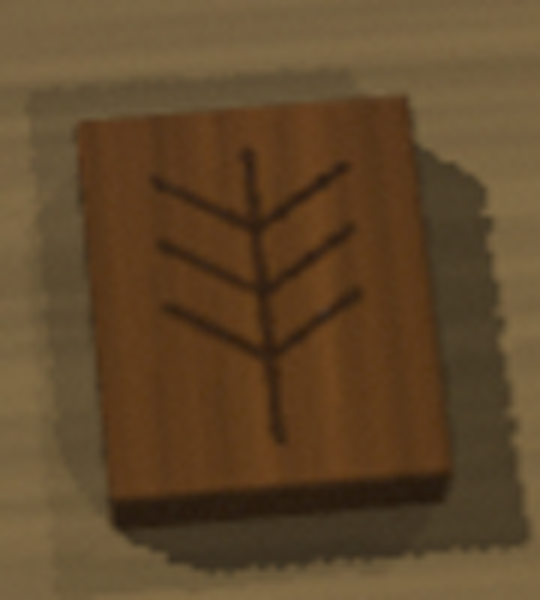

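View pics/s1.png

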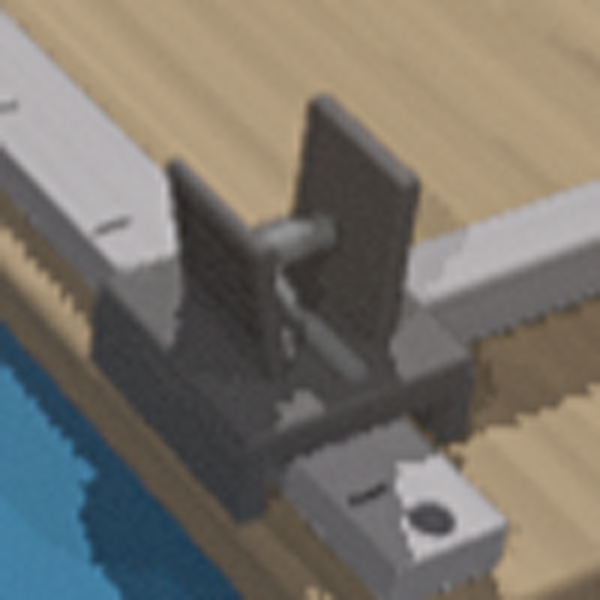

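View pics/s2.png

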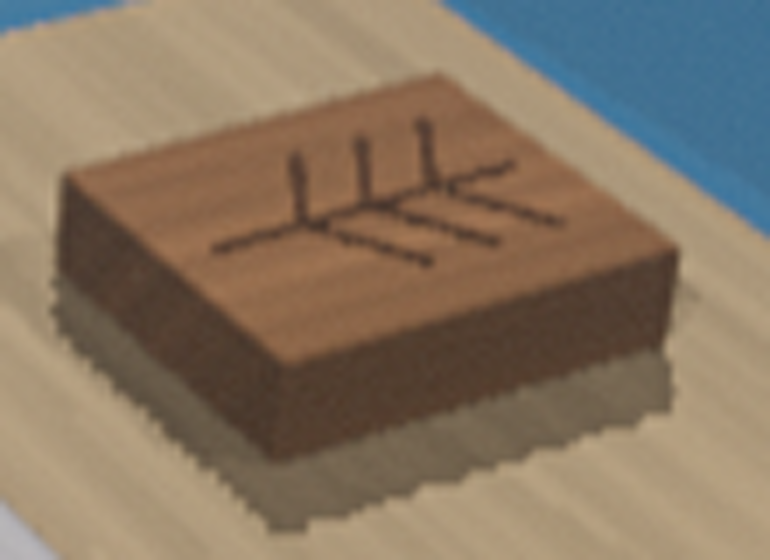

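The top crop shows the fin's top strip at about (456–477,200) and the tab's at about (459–480,226). The wooden block's top corners are near (293,115), (348,111), (355,173) and (299,178). The side view agrees, and the tab leans outward.

```bash
python3 - <<'E'
from h import *
def t(p,s,o): return (np.array(p)+.5)/s-.5+np.array(o)
P={}
for n,p in dict(finL=(287,163),finR=(456,155),finRin=(452,178),tabLout=(310,369),tabRout=(478,363),tabLin=(310,350),tabRin=(475,344)).items(): P[n]=atz('top',t(p,8,(420,180)),92);print(n,P[n].round(1))
for n,p in dict(TL=(78,122),TR=(408,97),BR=(450,472),BL=(112,500)).items(): P[n]=atz('top',t(p,6,(280,95)),48);print('blk',n,P[n].round(1))
for n,p in dict(finLouter=(322,95),finR=(418,180),tabL=(175,160),tabR=(275,262)).items(): print('side',n,atz('side',t(p,6,(360,290)),92).round(1))
for n,p in dict(L=(65,175),far=(440,72),R=(678,250),near=(287,365)).items(): print('sideblk',n,atz('side',t(p,7,(350,210)),48).round(1))
print('rail',atz('top',(270,242),30),atz('top',(440,230),30))
E
```

```text
finL [ 566.6 -193.7   92. ]
finR [ 574.  -228.6   92. ]
finRin [ 569.  -228.1   92. ]
tabLout [ 524.2 -202.4   92. ]
tabRout [ 531.  -236.8   92. ]
tabLin [ 528.2 -202.1   92. ]
tabRin [ 534.9 -235.8   92. ]
blk TL [691.9  97.6  48. ]
blk TR [715.5   2.1  48. ]
blk BR [600.7 -26.   48. ]
blk BL [577.   68.6  48. ]
side finLouter [ 563.6 -194.7   92. ]
side finR [ 572.3 -227.1   92. ]
side tabL [ 523.2 -209.3   92. ]
side tabR [ 531.6 -245.6   92. ]
sideblk L [576.4  67.9  48. ]
sideblk far [690.9  98.2  48. ]
sideblk R [713.5   2.   48. ]
sideblk near [600.2 -26.1  48. ]
rail [461.95767317  99.1932584   30.        ] [ 528.79680149 -187.60756747   30.        ]
```

```bash
cat >> h.py <<'E'
from scipy.spatial.transform import Rotation as Ro
def to_tool(dw):
    R=Ro.from_euler('xyz',r.sense()['tcp_rot']).as_matrix();return R.T@np.array(dw,float)
def status(tgt,yaw):
    s=r.sense();R=Ro.from_euler('xyz',s['tcp_rot']);T=Ro.from_euler('xyz',[np.pi,0,np.radians(yaw)])
    print(s['clock'],s['eef_pos'].round(1),np.degrees(s['tcp_rot']).round(2),'shift',(R.inv().apply(np.array(tgt)-s['eef_pos'])).round(1),'turn',np.degrees((R.inv()*T).as_rotvec()).round(2),'F',np.round(s['contact_force'],1),'op',s['opening'],'q',np.round(s['qpos'],2))
E
python3 - <<'E'
from h import *
y=161.2
for i in range(8):
    d=np.array([354.6,-805.4])/880*42;c,s=np.cos(np.radians(y)),np.sin(np.radians(y))
    print((d@[c,s]).round(0),(d@[s,-c]).round(0));y-=8.25
status([555.7,-214.1,250],103.4)
E
```

```text
-28.0 -31.0
-33.0 -27.0
-36.0 -22.0
-39.0 -16.0
-41.0 -10.0
-42.0 -5.0
-42.0 2.0
-41.0 8.0
0.2 [201.2 591.5 252.8] [-179.95    0.    161.22] shift [-595.  -648.5    3.4] turn [-4.000e-02  3.000e-02  5.782e+01] F [-1.2 -0.1  0.5] op 0.9937323491533551 q [ 1.24  0.35  1.63 -0.    1.16 -0.  ]
```

```bash
python3 -m inch '[[1,-28,-31,0,0,0,8.2],[1,-33,-27,0,0,0,8.2],[1,-36,-22,0,0,0,8.2],[1,-39,-16,0,0,0,8.2],[1,-41,-10,0,0,0,8.2],[1,-42,-5,0,0,0,8.2],[1,-42,2,0,0,0,8.2],[1,-41,8,0,0,0,0]]' 30; python3 -c "
from h import *
status([555.7,-214.1,250],103.4)"
```

```text
clock: 1.0
eef_pos: [335.5, 274.9, 251.2]
tcp_rot: [3.141, -0.001, 1.777]
contact_force: [0.9, -0.2, -0.5]
opening: 1.002
1.0 [335.5 274.9 251.2] [ 1.7999e+02 -3.0000e-02  1.0182e+02] shift [-523.8  115.4    1. ] turn [ 0.01 -0.03 -1.58] F [ 0.9 -0.2 -0.5] op 1.001693163898054 q [0.68 0.05 2.02 0.   1.07 0.48]
```

```bash
python3 -m inch '[[1,-45,9,0,0,0,-1.5],[1,-46,10,0,0,0,0],[1,-46,10,0,0,0,0],[1,-46,10,0,0,0,0],[1,-46,10,0,0,0,0],[1,-46,10,0,0,0,0],[1,-46,10,0,0,0,0],[1,-46,10,0,0,0,0]]'; python3 -c "
from h import *
status([555.7,-214.1,250],103.4)"
```

```text
clock: 1.8
eef_pos: [499.3, -79.2, 252.5]
tcp_rot: [3.137, -0.001, 1.805]
contact_force: [1.7, 1.3, -0.7]
opening: 0.998
1.8 [499.3 -79.2 252.5] [ 1.7971e+02 -6.0000e-02  1.0341e+02] shift [-144.3   23.5    2.5] turn [ 0.29 -0.06  0.01] F [ 1.7  1.3 -0.7] op 0.9983624054346779 q [-0.16  0.17  1.89  0.    1.08 -0.4 ]
```

```bash
python3 -m inch '[[1,-46,8,10,0,0,0],[1,-46,8,20,0,0,0],[1,-36,5,30,0,0,0],[1,-14,2,30,0,0,0],[1,0,0,20,0,0,0],[1,0,0,0,0,0,0]]'; python3 - <<'E'
from h import *
status([555.7,-214.1,77],103.4)
im=viewer.grab_frame('top');im2=viewer.grab_frame('side')
def c(im,a,b,c_,d,s,f): cv2.imwrite('pics/'+f,cv2.resize(im[b:d,a:c_],None,fx=s,fy=s,interpolation=cv2.INTER_CUBIC)[:,:,::-1])
c(im,400,140,530,260,6,'t3.png');c(im2,330,200,480,390,3,'s3.png')
E
```

```text
clock: 2.4
eef_pos: [558.9, -223.1, 140.4]
tcp_rot: [3.131, 0.003, 1.798]
contact_force: [-0.6, 0.6, -0.4]
opening: 1.0
2.4 [ 558.9 -223.1  140.4] [1.7942e+02 1.4000e-01 1.0300e+02] shift [ 9.7 -1.8 63.4] turn [ 0.58  0.15 -0.4 ] F [-0.6  0.6 -0.4] op 1.0001141685306456 q [-0.38  0.44  1.78  0.    0.91 -0.61]
```

View pics/s3.png

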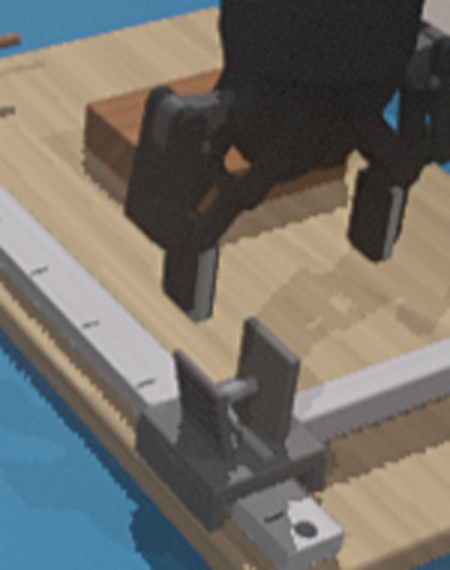

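View pics/t3.png

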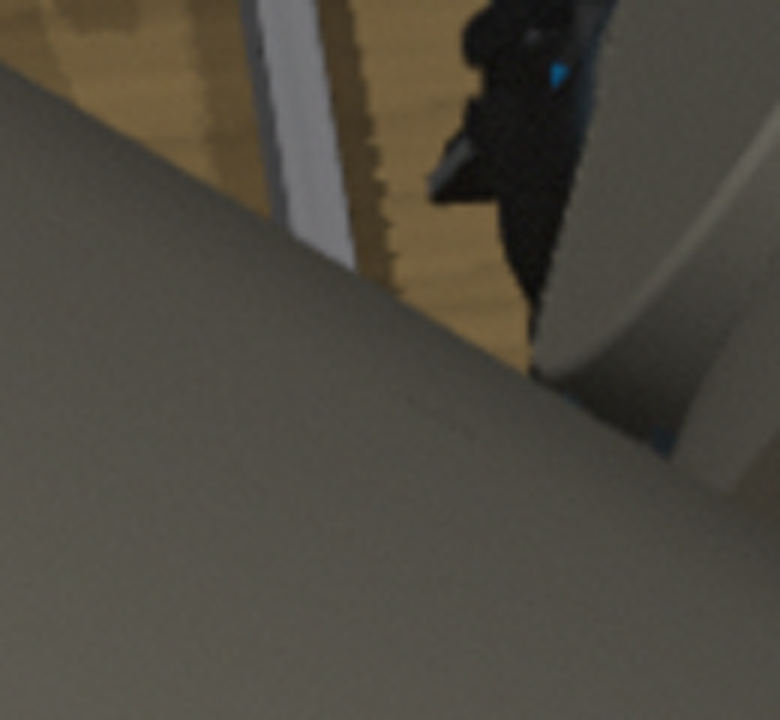

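The side view shows the open fingers above the stop, at roughly (395,305) and (456,285) in the full image, straddling the plates. The arm hides the stop in the top view, so I'll use the side view from here. I'll centre first, then descend.

```bash
python3 -m inch '[[1,9,-2,0,0.5,0,-0.4],[1,1,0,10,0,0,0],[1,0,0,0,0,0,0]]'; python3 - <<'E'
from h import *
status([555.7,-214.1,77],103.4)
E
```

```text
clock: 2.8
eef_pos: [557.4, -212.1, 136.4]
tcp_rot: [3.134, 0.008, 1.808]
contact_force: [0.4, 0.5, 0.1]
opening: 1.003
2.8 [ 557.4 -212.1  136.4] [179.54   0.43 103.58] shift [-1.1 -2.6 59.4] turn [0.46 0.43 0.18] F [0.4 0.5 0.1] op 1.00318149928375 q [-0.37  0.44  1.8  -0.    0.89 -0.6 ]
```

```bash
python3 -m inch '[[1,-1,-2,10,0.4,0.4,0],[1,0,0,10,0,0,0],[1,0,0,0,0,0,0]]'; python3 - <<'E'
from h import *
status([555.7,-214.1,77],103.4)
status([555.7,-214.1,77],103.4)
im2=viewer.grab_frame('side')
cv2.imwrite('pics/s4.png',cv2.resize(im2[200:390,330:480],None,fx=4,fy=4,interpolation=cv2.INTER_CUBIC)[:600,:,::-1])
E
```

```text
clock: 3.1
eef_pos: [556.4, -213.1, 116.1]
tcp_rot: [3.139, 0.001, 1.809]
contact_force: [1.3, -0.1, -0.7]
opening: 1.001
3.1 [ 556.4 -213.1  116.1] [1.7987e+02 8.0000e-02 1.0367e+02] shift [-0.7 -1.  39.1] turn [0.13 0.07 0.27] F [ 1.3 -0.1 -0.7] op 1.0012951783201194 q [-0.37  0.47  1.81  0.    0.86 -0.61]
3.1 [ 556.4 -213.1  116.1] [1.7987e+02 8.0000e-02 1.0367e+02] shift [-0.7 -1.  39.1] turn [0.13 0.07 0.27] F [ 1.3 -0.1 -0.7] op 1.0012951783201194 q [-0.37  0.47  1.81  0.    0.86 -0.61]
```

View pics/s4.png

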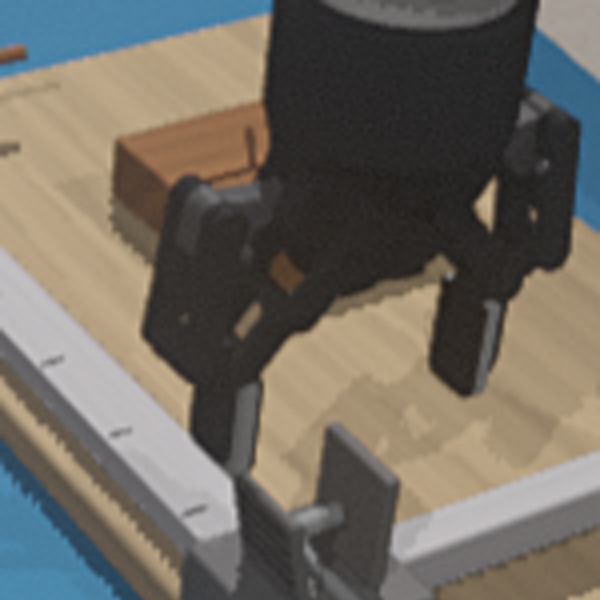

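The tips at (240,475) and (470,390) in the crop straddle the plates on both sides. Descending.

```bash
python3 -m inch '[[1,-0.5,-0.7,12,0,0,0],[1,0,0,12,0,0,0],[1,0,0,12,0,0,0],[1,0,0,2,0,0,0],[1,0,0,0,0,0,0]]'; python3 - <<'E'
from h import *
status([555.7,-214.1,77],103.4)
im2=viewer.grab_frame('side')
cv2.imwrite('pics/s5.png',cv2.resize(im2[240:390,330:480],None,fx=4,fy=4,interpolation=cv2.INTER_CUBIC)[:600,:,::-1])
E
```

```text
clock: 3.65
eef_pos: [555.8, -214.2, 74.3]
tcp_rot: [3.14, 0.001, 1.809]
contact_force: [-0.4, 0.2, 0.0]
opening: 1.004
3.65 [ 555.8 -214.2   74.3] [1.7990e+02 5.0000e-02 1.0364e+02] shift [ 0.1 -0.1 -2.7] turn [0.1  0.05 0.24] F [-0.4  0.2  0. ] op 1.0040148587550823 q [-0.37  0.53  1.83  0.    0.79 -0.61]
```

View pics/s5.png

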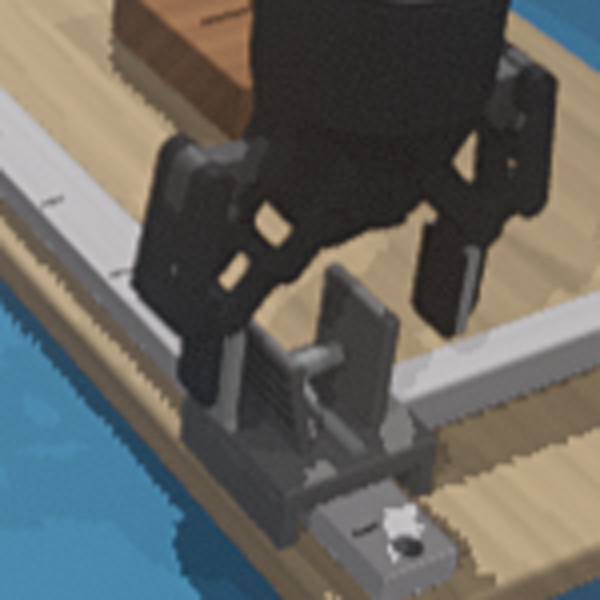

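```bash
python3 - <<'E'
from h import *
im=viewer.grab_frame('side').copy()
S=5;a,b=350,270
im=cv2.resize(im[b:b+115,a:a+140],None,fx=S,fy=S,interpolation=cv2.INTER_CUBIC)
th=np.radians(13.4);X=np.array([np.cos(th),np.sin(th),0]);Y=np.array([-np.sin(th),np.cos(th),0]);G=np.array([555.7,-214.1,0])
def pt(x,y,z): 
    u=proj('side',G+x*X+y*Y+[0,0,z]);return tuple(int(v) for v in ((u-[a,b]+.5)*S))
def ln(ps,c): cv2.polylines(im,[np.array([pt(*p) for p in ps])],False,c,1)
ln([(14,-18,46),(14,-18,92),(14,18,92),(14,18,46)],(255,0,0))
ln([(-30.6,-18,92),(-30.6,18,92)],(0,255,0))
ln([(-23,-18,46),(-30.6,-18,92)],(0,255,0))
ln([(-31,-30,46),(31,-30,46)],(255,255,0));ln([(-31,-30,46),(-31,30,46)],(255,255,0))
ln([(-42.5,-11,62),(-42.5,-11,82)],(0,255,255));ln([(42.5,-11,62),(42.5,-11,82)],(0,255,255))
cv2.imwrite('pics/s6.png',im[:,:,::-1])
E
```

```text
(no output)
```

View pics/s6.png

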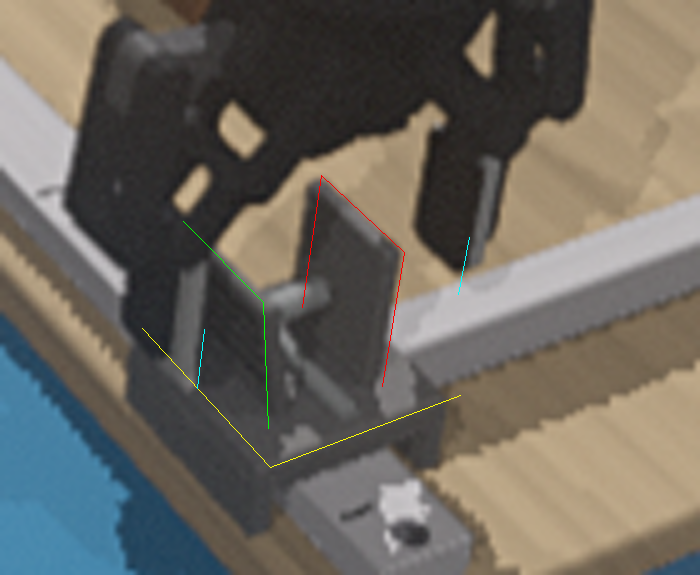

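The fin overlay fits and the pad edges land where predicted. I'll raise 2.5 mm and squeeze.

```bash
python3 -m inch '[[1,-1,0,-2.5,0,0,0],[0.6,0,0,0,0,0,0],[0.3,0,0,0,0,0,0],[0,0,0,0,0,0,0],[0,0,0,0,0,0,0],[0,0,0,0,0,0,0],[0,0,0,0,0,0,0],[0,0,0,0,0,0,0]]' 40; python3 - <<'E'
from h import *
status([555.7,-214.1,77],103.4)
im2=viewer.grab_frame('side')
cv2.imwrite('pics/s7.png',cv2.resize(im2[270:390,340:480],None,fx=5,fy=5,interpolation=cv2.INTER_CUBIC)[:600,:,::-1])
E
```

```text
clock: 4.55
eef_pos: [554.7, -215.9, 79.7]
tcp_rot: [-3.141, 0.002, 1.81]
contact_force: [0.7, 0.0, -1.5]
opening: 0.367
4.55 [ 554.7 -215.9   79.7] [-1.7998e+02  1.1000e-01  1.0371e+02] shift [1.6 1.4 2.7] turn [-0.02  0.11  0.31] F [ 0.7  0.  -1.5] op 0.36683350445971075 q [-0.37  0.52  1.82 -0.    0.8  -0.61]
```

View pics/s7.png

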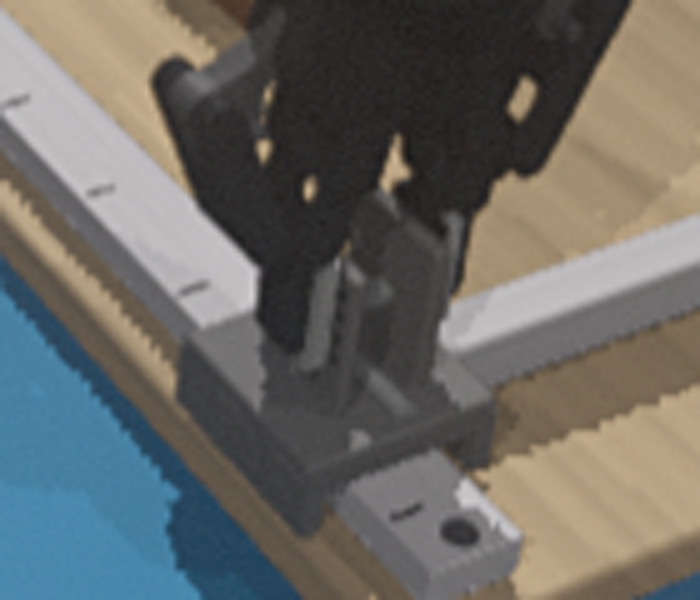

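Opening 0.367 is about 31 mm, which matches the 32 mm fully pressed width, and the tab stands upright in the picture. Now slide along tool +x, about 162 mm in total.

```bash
python3 -m inch '[[0,4,0,0,0,0,0],[0,8,0,0,0,0,0],[0,8,0,0,0,0,0],[0,8,0,0,0,0,0],[0,8,0,0,0,0,0],[0,8,0,0,0,0,0],[0,4,0,0,0,0,0],[0,0,0,0,0,0,0]]'; python3 - <<'E'
from h import *
status([555.7,-214.1,77],103.4)
im2=viewer.grab_frame('side')
cv2.imwrite('pics/s8.png',cv2.resize(im2[180:390,260:480],None,fx=2.8,fy=2.8,interpolation=cv2.INTER_CUBIC)[:600,:,::-1])
E
```

```text
clock: 5.4
eef_pos: [542.1, -164.5, 79.7]
tcp_rot: [-3.141, 0.002, 1.811]
contact_force: [-0.2, -1.3, -2.1]
opening: 0.364
5.4 [ 542.1 -164.5   79.7] [-1.7997e+02  1.1000e-01  1.0376e+02] shift [-51.4   1.4   2.8] turn [-0.03  0.11  0.36] F [-0.2 -1.3 -2.1] op 0.36380537664822205 q [-0.3   0.49  1.89 -0.    0.77 -0.53]
```

View pics/s8.png

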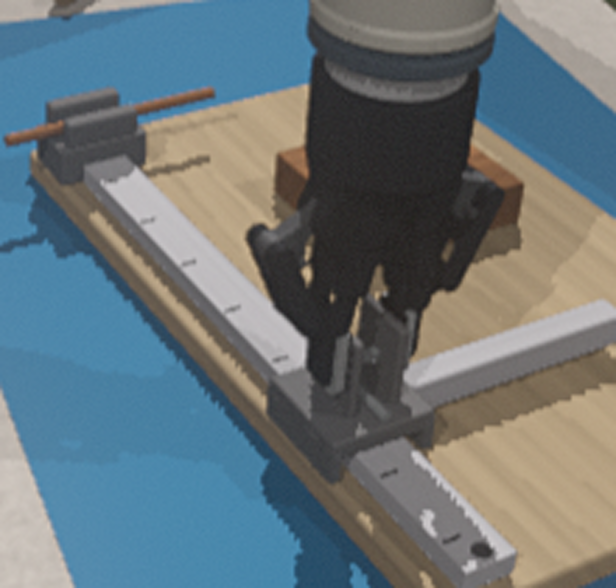

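The stop followed 52.9 mm, with about 109 mm left. The tab is still upright.

```bash
python3 -m inch '[[0,6,0,0,0,0,0],[0,12,0,0,0,0,0],[0,14,0,0,0,0,0],[0,14,0,0,0,0,0],[0,14,0,0,0,0,0],[0,14,0,0,0,0,0],[0,8,0,0,0,0,0],[0,0,0,0,0,0,0]]'; python3 - <<'E'
from h import *
status([555.7,-214.1,77],103.4)
im2=viewer.grab_frame('side');t=viewer.grab_frame('top')
cv2.imwrite('pics/s9.png',cv2.resize(im2[190:340,290:490],None,fx=4,fy=4,interpolation=cv2.INTER_CUBIC)[:600,:,::-1])
cv2.imwrite('pics/t9.png',cv2.resize(t[80:260,270:490],None,fx=3.3,fy=3.3,interpolation=cv2.INTER_CUBIC)[:600,:,::-1])
E
```

```text
clock: 6.25
eef_pos: [520.9, -77.7, 79.7]
tcp_rot: [-3.142, 0.002, 1.811]
contact_force: [1.2, -1.1, -2.0]
opening: 0.361
6.25 [520.9 -77.7  79.7] [-1.8000e+02  1.2000e-01  1.0376e+02] shift [-140.7    1.4    3. ] turn [-0.    0.12  0.36] F [ 1.2 -1.1 -2. ] op 0.3612343214660397 q [-0.15  0.44  1.98 -0.    0.73 -0.39]
```

View pics/s9.png

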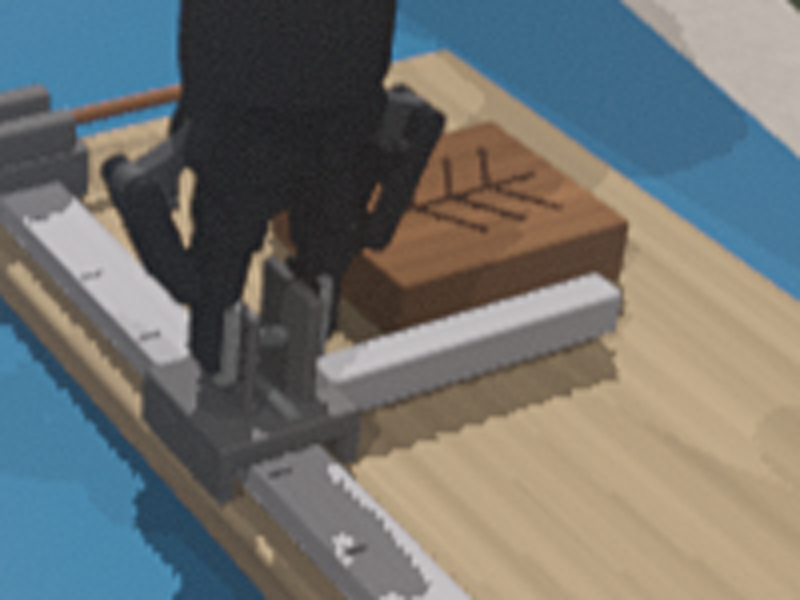

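View pics/t9.png

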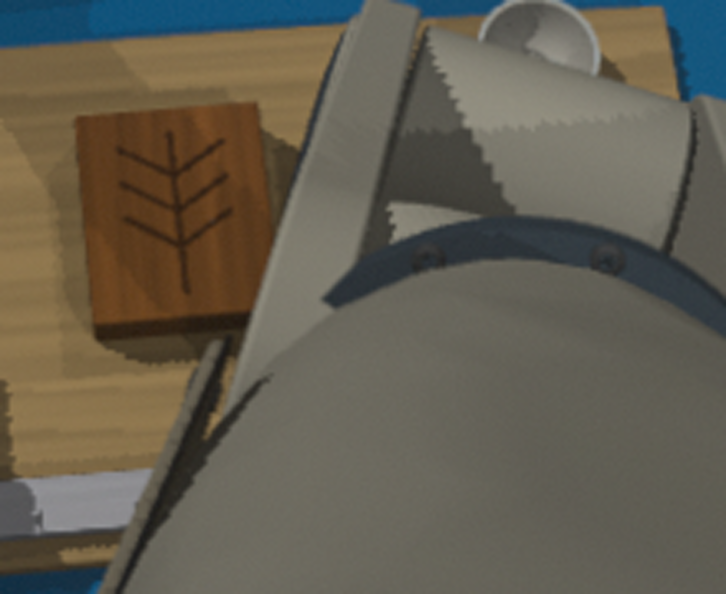

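Side: the gap between bar and block is narrow but still visible. Travel so far is 142 mm, with about 20 mm left; I'll do 14 and look.

```bash
python3 -m inch '[[0,4,0,0,0,0,0],[0,4,0,0,0,0,0],[0,4,0,0,0,0,0],[0,2,0,0,0,0,0],[0,0,0,0,0,0,0]]'; python3 - <<'E'
from h import *
status([555.7,-214.1,77],103.4)
p=r.sense()['eef_pos'];print(np.hypot(*(p-[554.7,-215.9,0])[:2]))
im2=viewer.grab_frame('side')
cv2.imwrite('pics/s10.png',cv2.resize(im2[210:310,350:460],None,fx=6,fy=6,interpolation=cv2.INTER_CUBIC)[:600,:,::-1])
E
```

```text
clock: 6.85
eef_pos: [517.8, -65.3, 79.7]
tcp_rot: [-3.141, 0.002, 1.809]
contact_force: [0.9, 0.0, -0.6]
opening: 0.36
6.85 [517.8 -65.3  79.7] [-1.7999e+02  1.4000e-01  1.0364e+02] shift [-153.6    1.7    3. ] turn [-0.01  0.14  0.24] F [ 0.9  0.  -0.6] op 0.3598874960772672 q [-0.13  0.43  1.99 -0.    0.72 -0.36]
155.07976490571454
```

View pics/s10.png

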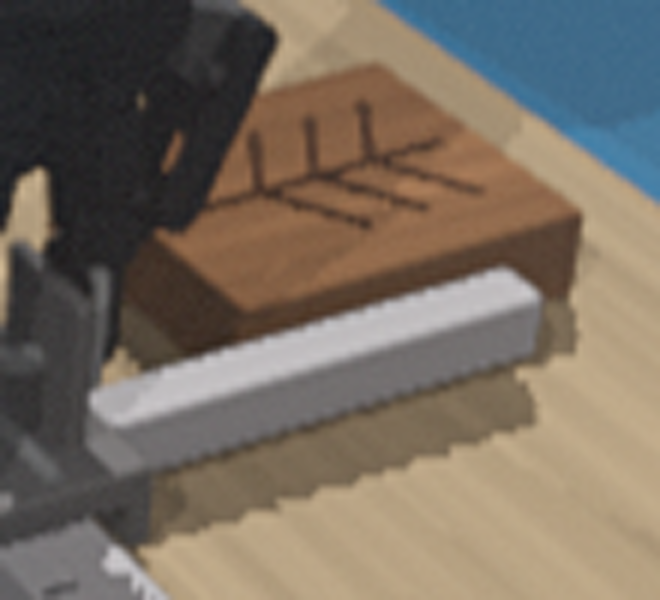

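The block's near corner is at (390.5,262), the same as at the start (391,262), so it hasn't moved. A small gap remains.

```bash
python3 -m inch '[[0,2,0,0,0,0,0],[0,2,0,0,0,0,0],[0,2,0,0,0,0,0],[0,0,0,0,0,0,0]]'; python3 - <<'E'
from h import *
status([555.7,-214.1,77],103.4)
p=r.sense()['eef_pos'];print(np.hypot(*(p-[554.7,-215.9,0])[:2]))
im2=viewer.grab_frame('side')
cv2.imwrite('pics/s11.png',cv2.resize(im2[210:310,350:460],None,fx=6,fy=6,interpolation=cv2.INTER_CUBIC)[:600,:,::-1])
E
```

```text
clock: 7.3
eef_pos: [516.4, -59.3, 79.7]
tcp_rot: [-3.141, 0.002, 1.809]
contact_force: [0.4, 0.8, -1.0]
opening: 0.359
7.3 [516.4 -59.3  79.7] [-1.7999e+02  1.4000e-01  1.0363e+02] shift [-159.7    1.7    3.1] turn [-0.01  0.14  0.23] F [ 0.4  0.8 -1. ] op 0.35908966872712655 q [-0.12  0.43  1.99 -0.    0.72 -0.35]
161.25173322396623
```

View pics/s11.png

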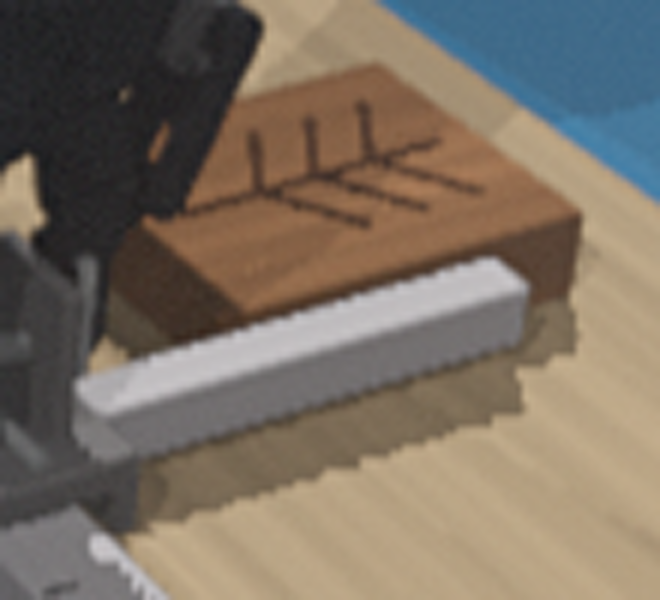

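```bash
python3 - <<'E'
from h import *
th=np.radians(13.5);Yv=np.array([-np.sin(th),np.cos(th),0])
f=lambda p:(np.array(p)+.5)/6-.5+np.array([350,210])
for z in(32,36,40,44,48):
    A=atz('side',f((78,383)),z);B=atz('side',f((495,257)),z);C=atz('side',f((527,288)),z)
    print(z,(A@Yv).round(1),(B@Yv).round(1),(C@Yv).round(1),np.linalg.norm(B-C).round(1),B.round(0))
for n,p in dict(near=(243,312),R=(580,215)).items():
    q=atz('side',f(p),48);print(n,q.round(1),(q@Yv).round(1))
E
```

```text
32 -155.0 -153.0 -170.3 17.4 [692.   9.  32.]
36 -159.8 -157.8 -175.0 17.3 [689.   3.  36.]
40 -164.6 -162.7 -179.7 17.2 [686.  -3.  40.]
44 -169.4 -167.5 -184.4 17.0 [683.  -8.  44.]
48 -174.2 -172.3 -189.1 16.9 [679. -14.  48.]
near [599.6 -25.6  48. ] -164.8
R [713.    1.6  48. ] -164.8
```

Estimated gap is 0–5 mm, depending on the bar's height. I'll advance another 3 mm gently and check whether the block reacts.

```bash
python3 -m inch '[[0,1.5,0,0,0,0,0],[0,1.5,0,0,0,0,0],[0,0,0,0,0,0,0]]'; python3 - <<'E'
from h import *
status([555.7,-214.1,77],103.4)
im2=viewer.grab_frame('side')
cv2.imwrite('pics/s12.png',cv2.resize(im2[210:310,350:460],None,fx=6,fy=6,interpolation=cv2.INTER_CUBIC)[:600,:,::-1])
E
```

```text
clock: 7.65
eef_pos: [515.7, -56.4, 79.7]
tcp_rot: [-3.141, 0.003, 1.809]
contact_force: [0.6, -0.1, -0.7]
opening: 0.361
7.65 [515.7 -56.4  79.7] [-1.7999e+02  1.6000e-01  1.0363e+02] shift [-162.7    1.8    3.1] turn [-0.01  0.16  0.23] F [ 0.6 -0.1 -0.7] op 0.36113387064589086 q [-0.11  0.43  1.99 -0.    0.72 -0.35]
```

View pics/s12.png

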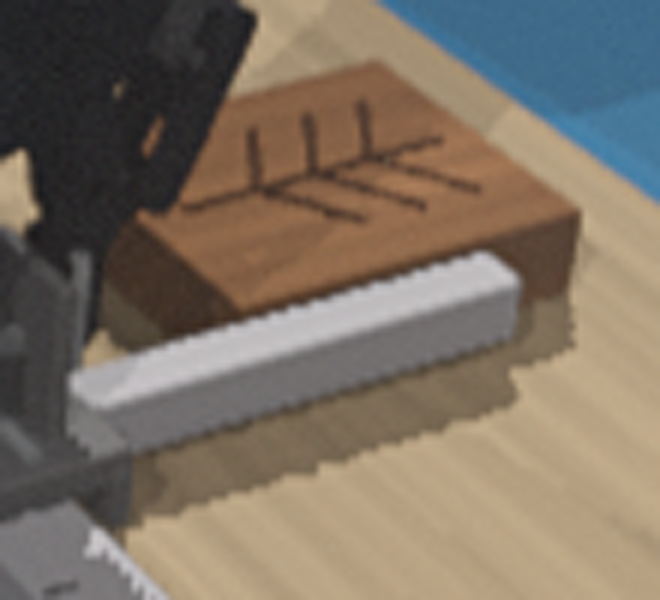

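The leaf's near twig moved from (367,225) to (362,219) in the crop, so the bar is touching and nudged the block's near corner by about 1 mm. Letting go now.

```bash
python3 -m inch '[[0.5,0,0,0,0,0,0],[0.8,0,0,0,0,0,0],[1,0,0,0,0,0,0],[1,0,0,0,0,0,0],[1,0,0,0,0,0,0],[1,0,0,-10,0,0,0],[1,0,0,-20,0,0,0],[1,0,0,-40,0,0,0]]'; python3 -m inch '[[1,-10,0,-45,0,0,0],[1,-40,0,-20,0,0,0],[1,-45,0,0,0,0,0],[1,-45,0,0,0,0,0],[1,-45,0,0,0,0,0],[1,-45,0,0,0,0,0],[1,0,0,0,0,0,0]]'; python3 - <<'E'
from h import *
status([555.7,-214.1,77],103.4)
im2=viewer.grab_frame('side');t=viewer.grab_frame('top')
cv2.imwrite('pics/s13.png',cv2.resize(im2[190:340,290:490],None,fx=4,fy=4,interpolation=cv2.INTER_CUBIC)[:600,:,::-1])
cv2.imwrite('pics/t13.png',cv2.resize(t[80:260,230:490],None,fx=3,fy=3,interpolation=cv2.INTER_CUBIC)[:600,:,::-1])
E
```

```text
clock: 8.5
eef_pos: [513.1, -55.7, 148.5]
tcp_rot: [-3.135, -0.001, 1.807]
contact_force: [0.9, -0.9, -0.3]
opening: 1.002
clock: 9.2
eef_pos: [574.2, -287.7, 231.8]
tcp_rot: [3.13, 0.01, 1.812]
contact_force: [0.2, 0.2, 0.4]
opening: 1.002
9.2 [ 574.2 -287.7  231.8] [179.36   0.58 103.8 ] shift [ 77.5  -2.1 154.1] turn [0.64 0.58 0.41] F [0.2 0.2 0.4] op 1.0020819172170774 q [-0.47  0.39  1.63 -0.    1.11 -0.71]
```

View pics/s13.png

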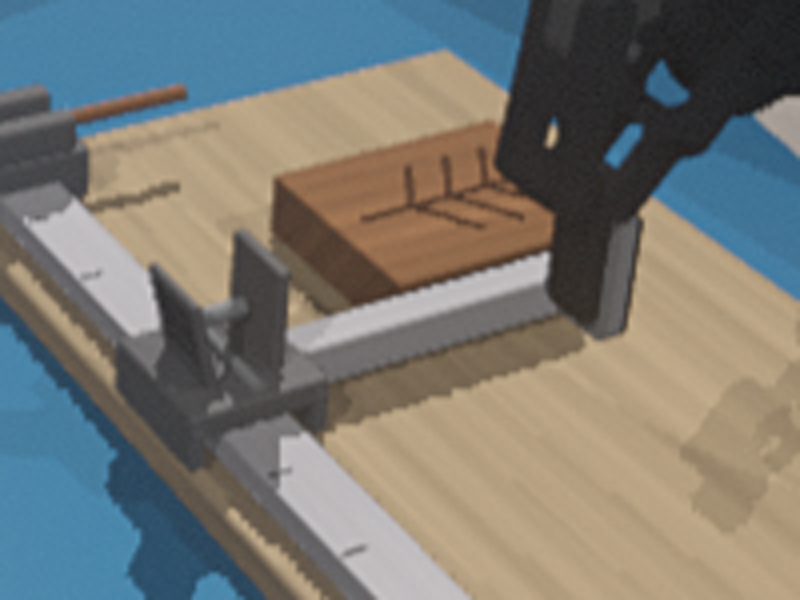

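View pics/t13.png

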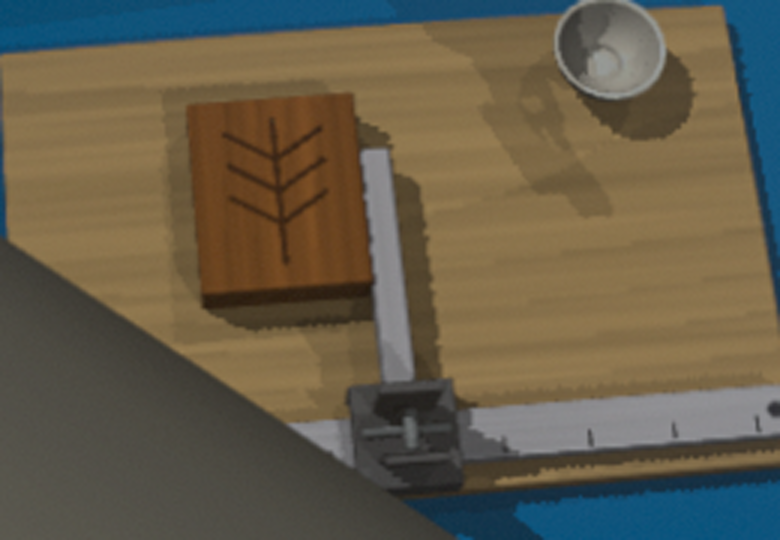

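The bar lies flush against the block, at (372,285) in the top crop. The tab leans outward again and the gripper is clear. Handing in.

```bash
python3 -m inch '[[1,0,0,0,0,0,0],[1,0,0,0,0,0,0],[1,0,0,0,0,0,0]]'; python3 -c "
from h import *
print(order.sign_off())"
```

```text
clock: 9.6
eef_pos: [572.2, -280.3, 231.8]
tcp_rot: [3.132, 0.006, 1.815]
contact_force: [0.8, -0.2, 0.3]
opening: 1.005
the job is handed in; nothing more can be done
None
```

I pinched the lock tab against the fin, slid the stop about 164 mm along the rail until its bar touched the wooden block, then let go and backed the gripper off. The job was handed in at about 9.6 s of the 38 s allowed.

- **Tab squeeze:** the opening stayed at 0.36–0.37 (about 31 mm, against 32 mm fully pressed) throughout the slide, so the tab was held in.
- **Final pictures:** the bar lies against the block, the tab leans outward again and the robot touches nothing.
- **Block movement:** the last 3 mm step nudged the block's near corner by about 1 mm, far below the 20 mm limit.
- **Disagreements:** the side view put the tab about 7 mm farther from the block along the rail than the top view did. I went by the top view and shifted the grip 1 mm that way. The gap before the last step could only be put at 0–5 mm, because the bar's height is not given. The force reading showed no clear contact, so I judged contact from the pictures.

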